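# Index the dish carrier one hole

### The arm

A 6-joint arm with a two-finger parallel gripper is mounted at the origin on a cart in front of the work surface, level with it; the furniture and walls round the work are solid. World frame = base frame: x ahead of the robot, y to its left, z up, the work surface at z = 0. Lengths are in mm, angles in rad, forces in N, time in s.
With the tool pointing down it reaches from about 350 to 975 mm from the base axis. Payload 7.1 kg.
Tool frame: the origin (TCP) lies on the front face of the gripper's body, between the roots of the fingers; the fingertips stand 80 mm ahead of it and the grasp point (between the pads) lies 61 mm ahead of it; z points along the fingers, y is the line along which they close (so a half turn about z gives the same grasp; the last joint's range is limited). The gripper opens to 88 mm and grips with 3 to 60 N. Pads are 20 mm wide; open, the fingers measure 115 mm over their backs; the gripper's body (75 mm by 178 mm) begins 61 mm behind the grasp point.
Start: joints at [1.093, 0.423, 1.63, -0, 1.089, -0.019], TCP at [276.763, 560.364, 302.675] pointing down, gripper open.
Joint ranges: [-3, 3], [-0.9, 2.11], [0.09, 2.58], [-1.31, 4.45], [0.11, 2.69], [-2.54, 2.54]. Speed limits (rad/s): [2.39, 2.39, 3.01, 3.14, 3.14, 3.14].

### API

Orientations are given as a rotation vector (axis times angle).
In Python, from workcell import readout, vision, close_job gives the robot as it stands.
- The arm moves only by the tool servo_tool, never from a script. Its argument "plan" is a list that holds one entry, the list of rows, each a list of 7 numbers: the gripper command: -1 is fully open, 1 is shut, values between are in proportion, then the shift along the world's x, y, z in units of 40 mm (1.0 is 40 mm), then the turn, a rotation vector about the world's x, y, z in units of 5 degrees (1.0 is 5 degrees). A call has 1 to 5 rows; each row shifts and turns the commanded pose from where the row before left it; what a row does not reach is not made up. A row lasts 1/12 s, in which the tool goes at most 41.7 mm and 7.16 degrees, less where a joint would pass 70% of its speed; a pose out of reach is approached as far as the arm can. A call is refused whole if a number of a shift passes 1 or a number of a turn 1, either way. A call with a gripper value outside its range is refused whole. The fingers move at their own pace and stop on an object; the grip force is fixed at half the most. Time passes only in rows, so rows that do not move let the fingers close. It gives the time, the measured TCP pose, the force, the opening and the grip force at its end, in the units of the state.
- readout.get_obs(): the state, without advancing time (a new reading comes with each control period).
- vision.get_image(name): name is "scene" or "top" or "wrist"; returns the picture (420x560x3 uint8, red, green, blue); there is no depth.
- vision.camera_params(name): a dict with "fx", "fy", "cx", "cy" (pixels), "D" ([k1, k2, p1, p2, k3] as OpenCV has them; the pictures are not rectified), "rvec" (rotation vector, rad) and "tvec" (3), from world to camera coordinates, as OpenCV has them; the wrist camera has in their place "hand_eye" (4x4, takes a point from camera to tool coordinates, whose origin is the TCP and whose axes are the flange's). Camera axes: x right, y down, z forward; pixel columns grow to the right and rows downward; lengths in mm; the calibration is good to about 2 mm. A picture is of the moment at which its call begins: read the wrist's pose just before it. camera_params takes no time and is no camera call.
- close_job(): hands the job in; it is judged then, once.
The state is a dict: "t": time; "qpos": joint angles; "qvel": joint speeds; "joint_torque": joint torques, N m; "ee_pos": TCP position; "orientation": TCP orientation; "ft_force": force on the tool from outside, world axes, zero at the start; "moment": the same for the moment, N m; "width": finger opening in mm; "grasp_force": force on a finger pad.
Only numpy, scipy, OpenCV 4.12 (cv2) and the standard library are available. Lean on these libraries where they do the work, as an engineer would, in place of code of your own. Each camera call takes 0.05 s, during which the arm holds its last target. There are 200 camera calls.

### The job

Turn the dish carrier's swing arm on by one hole, towards the side where the dropper bottle stands: hook a fingertip through the pull ring, lift the spring pin out, swing the arm to the very next hole and let the pin drop fully home there. Work the ring only from inside its opening; do not grip it or press on its black outer rim. Do not touch the dish that rides on the arm, and leave the loose things around the carrier where they stand.

Things in the scene. Friction and masses are not known exactly. Their poses are not given: they have to be found in the camera images.
- carrier: The dish carrier, fixed: dark steel base plate 236 x 236 x 8 mm, a pivot post and, along the front, a 70 x 236 mm aluminium index bar, top 24 mm above the table. Origin on the table under the pivot; -x points to its front (robot side), +y to its left seen from the robot, z up. A tall microscope stands to the right of it, from y = 0.1 on and x beyond 0.55.
- middle_hole (a point): Mouth of the middle one of five 11 mm holes in the index bar's top, 24 mm above the table, straight in front of the pivot (carrier's -x). The holes lie on a circle of 150 mm radius about the pivot, 0.35 rad (52 mm) apart. The pin starts in the middle one.
- swing_arm (a joint): Turn of the arm about the pivot, rad, -0.85 to 0.85. 0: arm points to the carrier's front, pin in the middle hole, as it starts (within 0.006). Positive: the ring end goes to the carrier's +y. Holes at -0.70, -0.35, 0, 0.35, 0.70. Arm 30 mm wide, top 38 mm above the table. With the pin out it turns with light friction (0.06 N m) and does not spring back.
- index_pin (a joint): Lift of the index pin, m: 0 home in a hole, 0.016 fully up (stop); it clears the bar at 0.010. 8 mm pin, round nose, at the arm's end 150 mm from the pivot, pressed down by a spring: about 6 N to start lifting, 8 N at the top. Let go between holes it rides on the bar's top (0.010) and snaps into the next hole when pushed over it.
- ring_center (a point): Centre of the steel pull ring on the pin, 96 mm above the table with the pin home, 134 mm from the pivot; moves with the pin. Opening 46 mm across, looking along the arm; the ring's top leans 30 degrees back towards the pivot. Frame: x level along the arm to the pivot, y carrier's y at arm 0, z up. A finger through it, sloping down steeply towards the pivot (45 to 60 degrees), lifts it with its upper side.
- bushing_top (a point): Top of the 22 mm wide steel bushing that guides the pin at the arm's end, 150 mm from the pivot, 56 mm above the table. Above it stands the 12 mm thick neck that carries the ring's lower edge.
- ring_rim: Black plastic outer rim of the pull ring, 66 mm outer diameter, 4 mm thick, 11 mm long, round the steel inner ring (6 mm thick, 8 mm long). Origin at the ring's centre; x is the ring's axis, dipping 30 degrees towards the pivot, z up its leaning face. More than 4 N from the fingers on it counts as gripping or pressing it.
- carried_dish: The clear culture dish, 50 mm across and 9 mm high, clipped on top of the swing arm, 66 mm from the pivot between pivot and ring; origin under its centre, 41 mm above the table. Not to be touched.
- bottle_mid (a point): Half-way up the amber dropper bottle (33 mm across, 90 mm tall with its dropper), standing loose beside the carrier on its left or its right: the arm goes one hole towards this side. About 185 mm to the side of the pivot.
- screw_can: White can with a black screw cap, 41 mm across, 66 mm high, standing loose on the carrier's other side. Origin under its centre.
- small_dish: Small culture dish, 39 mm across, 11 mm high, loose beside the left end of the index bar. Origin under its centre.
- tape: Roll of label tape lying flat, 56 mm across, 19 mm high, loose beside the carrier's right rear. Origin under its centre.

How it is judged:
By the outcome, as a careful person would: the job done as asked, in the order asked, and still so for the second after the job is handed in, with the robot touching nothing.
It also fails if it takes over 50 s, if anything falls off the work surface, if the arm or the gripper's body presses on something with over 40 N, if the wrist force passes 120 N, or if a joint passes its speed limit or range.

## Working session

There is one attempt and no reset: what is moved stays moved. The work goes in short steps, Python scripts to look and compute and a tool call to move; the robot and the scene stay as the last step left them, time stands still between calls to the robot, and variables do not carry over. Pictures are saved under pics/ and viewed, at most 10 in all, crops included, and the job is handed in when it is done.

Besides the shell and the picture viewer there is one more tool, called after ">>>" as a command line: name --argument value ..., lists and objects as JSON in quotes. servo_tool: Moves the arm, as the interface text tells. Its arguments: {"type":"object","properties":{"plan":{"type":"array"}},"required":["plan"]}

```bash
mkdir -p pics; ls
python3 - <<'E'
from workcell import readout, vision
import cv2,json
o=readout.get_obs();print(o)
for n in("scene","top"):
    cv2.imwrite(f"pics/{n}0.png",vision.get_image(n)[:,:,::-1]);print(n,vision.camera_params(n))
print(vision.camera_params("wrist"))
E
```

```text
pics
{'t': 0.0, 'qpos': array([ 1.09302943e+00,  4.23833598e-01,  1.63066042e+00,  9.27992507e-06,
        1.08859495e+00, -1.90041294e-02]), 'qvel': array([-7.71440706e-04, -2.65963043e-04,  1.12008557e-04, -5.95529813e-04,
        1.30306217e-03,  8.88855908e-05]), 'joint_torque': array([ 5.33165112e-04, -5.44638562e+01, -2.73660904e+01,  6.43395167e-02,
        2.27832247e-02, -2.00438521e-04]), 'ee_pos': array([276.55896074, 560.01389019, 301.91774812]), 'orientation': array([-7.14241060e-01, -3.05893735e+00,  2.27482241e-03]), 'ft_force': array([ 0.24234848, -0.11042628, -0.31137601]), 'moment': array([ 0.0477048 , -0.01244668,  0.01777952]), 'grasp_force': 0.0, 'width': 87.78163390536427}
scene {'fx': 518.7386390785559, 'fy': 518.7386390785559, 'cx': 278.0574969467313, 'cy': 223.16234845196, 'D': array([-0.18650608,  0.        ,  0.        ,  0.        ,  0.        ]), 'rvec': array([ 2.16662837, -1.13616975,  0.43474162]), 'tvec': array([-71.67919012, 569.957532  , 603.99603849])}
top {'fx': 495.80050137997523, 'fy': 495.80050137997523, 'cx': 281.1416695805159, 'cy': 214.00304677104856, 'D': array([-0.15278005,  0.        ,  0.        ,  0.        ,  0.        ]), 'rvec': array([ 2.14254852, -2.09171456,  0.19708921]), 'tvec': array([342.68087353, 637.52639442, 813.41113004])}
{'fx': 289.91453481627343, 'fy': 289.91453481627343, 'cx': 277.95227716055956, 'cy': 210.6532828716371, 'D': array([-0.0195931,  0.       ,  0.       ,  0.       ,  0.       ]), 'hand_eye': array([[ 2.25042117e-04, -9.57828136e-01, -2.87341628e-01,
         7.97735790e+01],
       [ 9.99999956e-01,  1.60185872e-04,  2.49221014e-04,
        -3.23805073e-01],
       [-1.92682830e-04, -2.87341671e-01,  9.57828130e-01,
        -8.11270353e+01],
       [ 0.00000000e+00,  0.00000000e+00,  0.00000000e+00,
         1.00000000e+00]])}
```

View pics/scene0.png

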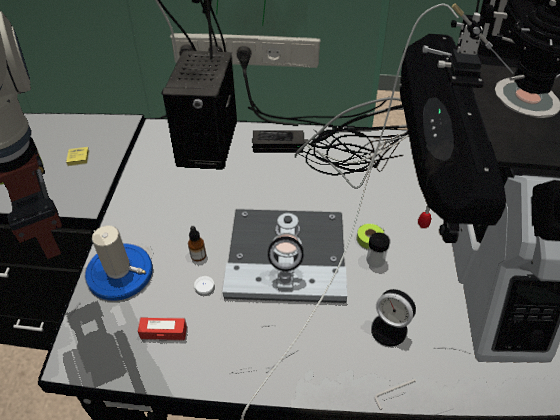

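View pics/top0.png

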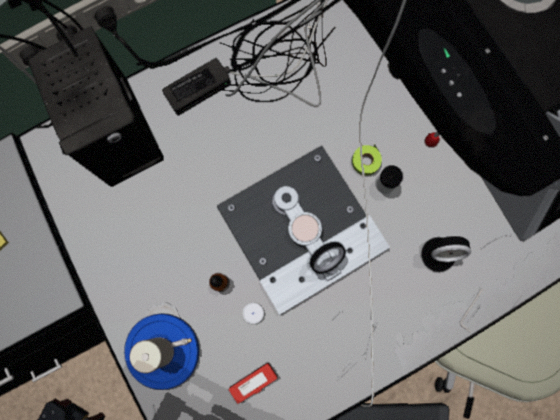

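The scene picture shows the carrier at about (287,255), its ring at (286,252), the bottle on its left (197,245), the can on its right (378,248) and the small dish at (204,285). The top view shows pivot (286,198), dish (305,229), ring (328,258) and bottle (219,282), so the arm goes to +0.35. I'll zoom in on both.

Run:
```python
import cv2
a=cv2.imread("pics/top0.png")[140:320,210:400];cv2.imwrite("pics/topc.png",cv2.resize(a,None,fx=3.3,fy=3.3,interpolation=cv2.INTER_CUBIC))
a=cv2.imread("pics/scene0.png")[200:310,215:360];cv2.imwrite("pics/scenec.png",cv2.resize(a,None,fx=5,fy=5,interpolation=cv2.INTER_CUBIC))
```

```text
(no output)
```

View pics/topc.png

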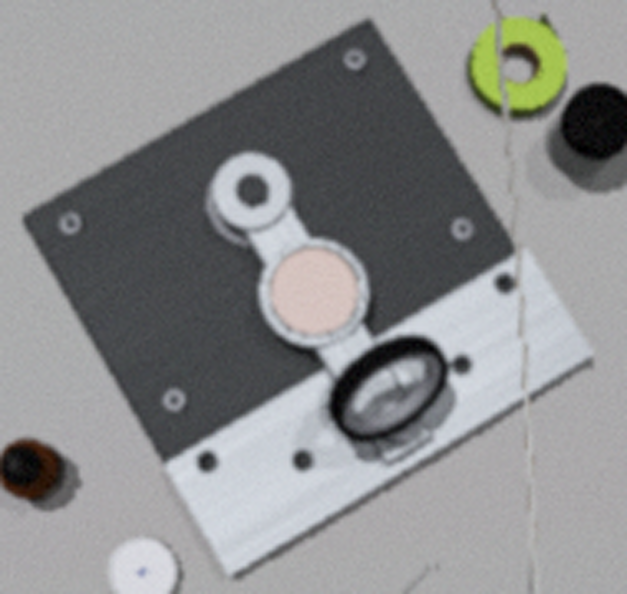

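View pics/scenec.png

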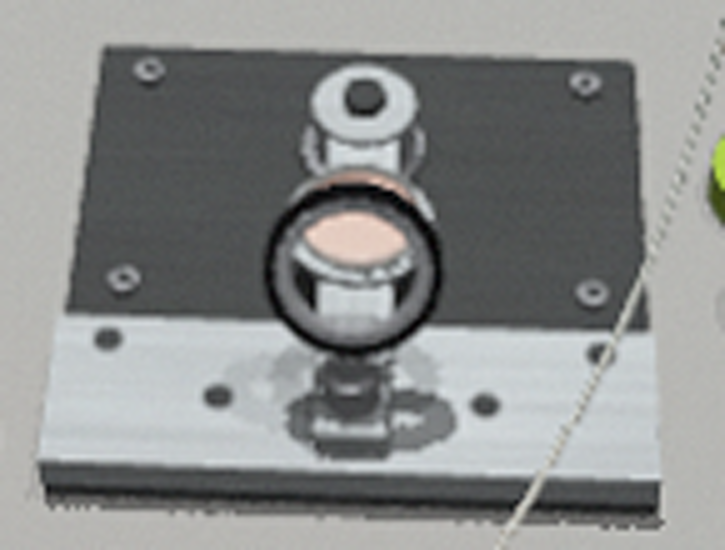

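The crops show four free holes. In the top crop they are at (208,461), (303,460), (462,364) and (505,283); in the scene crop, (108,338), (218,396), (485,405) and (600,354). The ring is at top crop (389,388) and scene crop (354,268). The ring opening faces the robot-side front.

```bash
cat > h.py <<'E'
import numpy as np,cv2
from workcell import readout,vision
from scipy.spatial.transform import Rotation as Ro
def ray(cam,px):
    p=vision.camera_params(cam);K=np.array([[p['fx'],0,p['cx']],[0,p['fy'],p['cy']],[0,0,1]])
    n=cv2.undistortPoints(np.array(px,float).reshape(-1,1,2),K,p['D']).reshape(-1,2)
    R=cv2.Rodrigues(p['rvec'])[0];d=np.c_[n,np.ones(len(n))]@R
    return -R.T@p['tvec'],d/np.linalg.norm(d,axis=1)[:,None]
def plane(cam,px,z):
    c,d=ray(cam,px);return c+d*((z-c[2])/d[:,2])[:,None]
def tri(pa,pb,a='top',b='scene'):
    c1,d1=ray(a,[pa]);c2,d2=ray(b,[pb]);A=np.c_[d1[0],-d2[0]];s=np.linalg.lstsq(A,c2-c1,rcond=None)[0]
    p,q=c1+s[0]*d1[0],c2+s[1]*d2[0];return (p+q)/2,np.linalg.norm(p-q)
T=lambda u:(np.array(u,float)+.5)/3.3-.5+[210,140]
S=lambda u:(np.array(u,float)+.5)/5-.5+[215,200]
E
python3 - <<'E'
from h import *
th=[.70,.35,-.35,-.70]
M=np.array([[-150*np.cos(t),150*np.sin(t)*1] for t in th])
ht=T([(208,461),(303,460),(462,364),(505,283)]);hs=S([(108,338),(218,396),(485,405),(600,354)])
for n,u in(('top',ht),('scene',hs)):
    P=plane(n,u,24)[:,:2]
    Mc=M-M.mean(0);Pc=P-P.mean(0);U,s,V=np.linalg.svd(Mc.T@Pc);R=V.T@np.diag([1,np.linalg.det(V.T@U.T)])@U.T
    t=P.mean(0)-R@M.mean(0);print(n,'pivot',t,'yaw',np.arctan2(R[1,0],R[0,0]),'res',(M@R.T+t-P).round(1).tolist())
    print(' middle hole',R@[-150,0]+t,'ring exp',R@[-134,0]+t)
print('holes tri',[ (tri(a,b)[0].round(1).tolist(),tri(a,b)[1].round(1)) for a,b in zip(ht,hs)])
print('ring',tri(T((389,388)),S((354,268))))
print('pivot top',tri(T((252,190)),S((365,97))),'dish',plane('top',T([(314,291)]),50))
print('bottle',plane('top',T([(22,470)]),80),'can',plane('top',T([(597,121)]),66),'small',plane('top',T([(143,572)]),11))
for c in('top','scene'):print(ray(c,[(280,210)]))
E
```

```text
top pivot [664.58874038 350.10496044] yaw 0.5612655563961458 res [[-0.1, 0.3], [-0.0, -0.0], [-0.0, -0.0], [0.2, -0.2]]
 middle hole [537.60141238 270.26625723] ring exp [551.14672737 278.78238557]
scene pivot [663.31557929 349.62883778] yaw 0.5611787857551428 res [[-0.2, 0.2], [-0.1, 0.2], [0.1, 0.0], [0.2, -0.4]]
 middle hole [536.32132412 269.80115364] ring exp [549.867378   278.31610662]
holes tri [([516.0, 370.8, 22.4], np.float64(0.6)), ([517.9, 318.7, 22.2], np.float64(0.4)), ([572.7, 231.6, 22.1], np.float64(0.5)), ([618.8, 207.4, 22.4], np.float64(0.6))]
ring (array([550.79002037, 278.22107352,  95.24893244]), np.float64(0.17069204910739416))
pivot top (array([664.28323768, 349.88796893,  42.80397589]), np.float64(0.22062132424113745)) dish [[607.4043162  315.22441675  50.        ]]
bottle [[505.55968611 464.70296335  80.        ]] can [[702.0855355  162.76466669  66.        ]] small [[455.0520872  404.95010961  11.        ]]
(array([461.70543332, 349.91582344, 921.89736983]), array([[ 0.19902209,  0.01159092, -0.97992646]]))
(array([ 53.46204567, -56.01761973, 829.94249502]), array([[ 0.56993928,  0.39643518, -0.71972799]]))
```

The fit is consistent: residuals under 0.5 mm, ring triangulated at z 95, and the bottle 182 mm to carrier +y. The turn is therefore +0.35. I'll go to a pre-pose with the fingers shut.

>>> servo_tool --plan '[[[1,0.495,-0.825,0,0,0,-0.632],[1,0.495,-0.825,0,0,0,-0.632],[1,0.495,-0.825,0,0,0,-0.632],[1,0.495,-0.825,0,0,0,-0.632],[1,0.495,-0.825,0,0,0,-0.632]]]'

```text
t: 0.52
ee_pos: [376.1, 393.7, 302.3]
orientation: [-1.131, -2.931, 0.001]
ft_force: [0.7, 0.3, -0.0]
width: 58.2
grasp_force: 0.0
```

>>> servo_tool --plan '[[[1,0.495,-0.825,0,0,0,-0.632],[1,0.495,-0.825,0,0,0,-0.632],[1,0.495,-0.825,0,0,0,-0.632],[1,0.495,-0.825,0,0,0,-0.632],[1,0.495,-0.825,0,0,0,-0.632]]]'

```text
t: 0.93
ee_pos: [475.2, 228.6, 302.5]
orientation: [-1.524, -2.747, 0.001]
ft_force: [0.2, 0.1, -0.8]
width: 24.5
grasp_force: 0.0
```

>>> servo_tool --plan '[[[1,0,0,0,0.532,-0.847,0],[1,0,0,0,0.532,-0.847,0],[1,0,0,0,0.532,-0.847,0],[1,0,0,0,0.532,-0.847,0],[1,0,0,0,0,0,0]]]'

```text
t: 1.35
ee_pos: [472.8, 229.1, 301.6]
orientation: [1.423, 2.571, 0.454]
ft_force: [-1.2, 0.5, -0.2]
width: 0.3
grasp_force: 0.0
```

```bash
cat >> h.py <<'E'
def st():
    o=readout.get_obs();R=Ro.from_rotvec(o['orientation']).as_matrix()
    print('t',o['t'].__round__(2),'q',o['qpos'].round(2),'tcp',o['ee_pos'].round(1),'tip',(o['ee_pos']+80*R[:,2]).round(1),'w',round(o['width'],1),'F',o['ft_force'].round(1))
    print('tool y',R[:,1].round(3),'z',R[:,2].round(3),'slope',np.degrees(np.arcsin(-R[2,2])).round(1),'yaw',np.arctan2(R[1,2],R[0,2]).round(3));return o,R
E
python3 -c "
from h import *
st()"
```

```text
t 1.35 q [ 0.41  0.18  2.02  0.09  0.6  -0.22] tcp [472.8 229.1 301.6] tip [496.  243.7 226.4] w 0.3 F [-1.2  0.5 -0.2]
tool y [0.796 0.499 0.342] z [ 0.29   0.182 -0.94 ] slope 70.0 yaw 0.561
```

>>> servo_tool --plan '[[[1,0.08,0.055,-0.75,0.532,-0.847,0],[1,0.08,0.055,-0.75,0.532,-0.847,0],[1,0.08,0.055,-0.75,0.532,-0.847,0],[1,0,0,0,0,0,0],[1,0,0,0,0,0,0]]]'

```text
t: 1.77
ee_pos: [480.3, 241.1, 239.7]
orientation: [1.354, 2.477, 0.697]
ft_force: [0.9, 0.7, -0.4]
width: 0.5
grasp_force: 0.0
```

```bash
python3 -c "
from h import *
o,R=st()
for n in ('wrist','scene'): cv2.imwrite(f'pics/{n}1.png',vision.get_image(n)[:,:,::-1])
"
```

```text
t 1.77 q [ 0.4   0.29  2.13  0.52  0.22 -0.66] tcp [480.3 241.1 239.7] tip [513.8 264.7 170.9] w 0.5 F [ 0.9  0.7 -0.4]
tool y [0.727 0.459 0.511] z [ 0.418  0.295 -0.859] slope 59.2 yaw 0.614
```

View pics/wrist1.png

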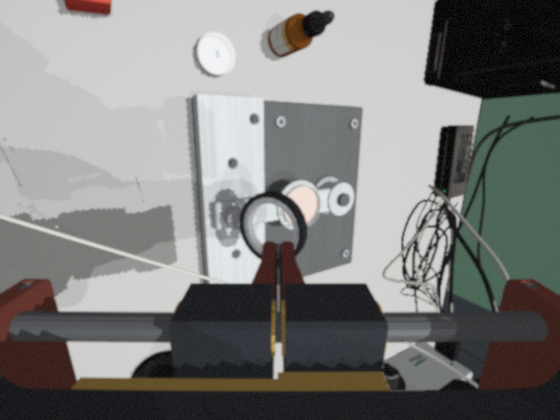

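The wrist view shows the shut fingertips at (280,245), pointing at the ring (273,228). j5 is small (0.22), near its limit, so I'll use a 60° slope with the tool yaw between start and end (0.39). I'll also roll the tool 90° so the fingers' 20 mm width lies in the slope plane, which gives more room in the ring.

>>> servo_tool --plan '[[[1,0,0,0,0,0,-0.85],[1,0,0,0,0,0,-0.85],[1,0.14,0.27,-0.5,0,0,-0.85],[1,0,0,0,0,0,0],[1,0,0,0,0,0,0]]]'

```text
t: 2.28
ee_pos: [482.9, 244.6, 231.3]
orientation: [1.492, 2.366, 0.659]
ft_force: [-0.1, -0.4, 0.3]
width: 0.3
grasp_force: 0.0
```

```bash
python3 -c "
from h import *
o,R=st()"
```

```text
t 2.28 q [ 0.44  0.31  2.13  0.12  0.17 -0.12] tcp [482.9 244.6 231.3] tip [519.  263.3 162.4] w 0.3 F [-0.1 -0.4  0.3]
tool y [0.779 0.367 0.508] z [ 0.452  0.234 -0.861] slope 59.4 yaw 0.478
```

```bash
cat > kin.py <<'E'
from h import *
from scipy.optimize import least_squares
# data rows: q2,q3,q5,r,z (j4~0)
D=np.array([[.4238,1.6307,1.0886,624.6,301.9],[.18,2.02,.6,525.4,301.6],[.31,2.13,.17,541.3,231.3]])
def fk(p,q2,q3,q5):
    a,h,L1,L2,e,d=p;s=q2+q3;t=s+q5
    return np.array([a+L1*np.sin(q2)+L2*np.sin(s)-e*np.cos(s)+d*np.sin(t), h+L1*np.cos(q2)+L2*np.cos(s)+e*np.sin(s)+d*np.cos(t)])
p=least_squares(lambda p:np.r_[np.concatenate([fk(p,*r[:3])-r[3:] for r in D]),(p-[0,350,400,400,0,200])*.005],[0,350,400,400,0,200]).x
print(p.round())
def ik(r,z,sl):
    t=np.pi/2+np.radians(sl)
    return least_squares(lambda q:fk(p,q[0],q[1],t-q[0]-q[1])-[r,z],[.4,2.0]).x,t
for sl in(45,50,55,60,65,70):
  for bk in(140,60):
    r=617-bk*np.cos(np.radians(sl));z=96+bk*np.sin(np.radians(sl));q,t=ik(r,z,sl);print(sl,bk,q.round(2),'j5',(t-q.sum()).round(2))
E
python3 kin.py
```

```text
[ 20. 305. 544. 469. -74. 215.]
45 140 [0.41 2.3 ] j5 -0.35
45 60 [0.59 2.18] j5 -0.42
50 140 [0.37 2.24] j5 -0.17
50 60 [0.57 2.15] j5 -0.27
55 140 [0.35 2.19] j5 -0.01
55 60 [0.55 2.1 ] j5 -0.12
60 140 [0.35 2.12] j5 0.15
60 60 [0.53 2.06] j5 0.03
65 140 [0.35 2.06] j5 0.3
65 60 [0.53 2.01] j5 0.17
70 140 [0.37 1.99] j5 0.44
70 60 [0.54 1.96] j5 0.3
```

The target slopes have negative j5 in this branch. The flipped wrist branch (j4≈π, slope 45–50°) suits better, so I'll roll +90° first and then go round the singularity to the left.

>>> servo_tool --plan '[[[1,0,0,0,0.52,0.27,-0.99],[1,0,0,0,0.52,0.27,-0.99],[1,0,0,0,0.52,0.27,-0.99],[1,0,0,0,0.52,0.27,-0.99],[1,0,0,0,0.52,0.27,-0.99]]]'

```text
t: 2.7
ee_pos: [482.8, 244.0, 231.4]
orientation: [2.113, 1.986, 0.762]
ft_force: [0.4, 0.4, 0.3]
width: 0.5
grasp_force: 0.0
```

>>> servo_tool --plan '[[[1,0,0,0,0.52,0.27,-0.99],[1,0,0,0,0.52,0.27,-0.99],[1,0,0,0,0.52,0.27,-0.99],[1,0,0,0,0.52,0.27,-0.99],[1,0,0,0,0.52,0.27,-0.99]]]'

```text
t: 3.12
ee_pos: [482.8, 244.0, 231.4]
orientation: [2.645, 1.457, 0.824]
ft_force: [0.4, -0.6, -0.3]
width: 0.4
grasp_force: 0.0
```

>>> servo_tool --plan '[[[1,0,0,0,0.52,0.27,-0.99],[1,0,0,0,0.52,0.27,-0.99],[1,0,0,0,0.52,0.27,-0.99],[1,0,0,0,0.52,0.27,-0.99],[1,0,0,0,0.52,0.27,-0.99]]]'

```text
t: 3.53
ee_pos: [482.9, 244.0, 231.4]
orientation: [-2.827, -0.73, -0.777]
ft_force: [0.3, -0.3, 0.1]
width: 0.6
grasp_force: 0.0
```

>>> servo_tool --plan '[[[1,0,0,0,0,0,0.9],[1,0,0,0,0,0,0.9],[1,0,0,0,0,0,0.9],[1,0,0,0,0,0,0.9],[1,0,0,0,0,0,0.9]]]'

```text
t: 3.95
ee_pos: [482.1, 243.5, 230.7]
orientation: [-2.638, -1.112, -0.722]
ft_force: [-0.6, -0.1, 0.3]
width: 0.5
grasp_force: 0.0
```

```bash
python3 -c "
from h import *
o,R=st()"
```

```text
t 3.95 q [0.36 0.31 2.12 0.76 0.29 0.45] tcp [482.1 243.5 230.7] tip [511.1 271.5 161.7] w 0.5 F [-0.6 -0.1  0.3]
tool y [ 0.713 -0.701  0.015] z [ 0.363  0.35  -0.864] slope 59.7 yaw 0.768
```

>>> servo_tool --plan '[[[1,0,0,0,0.23,-0.55,0],[1,0,0,0,0.23,-0.55,0],[1,0,0,0,0.23,-0.55,0],[1,0,0,0,0.23,-0.55,0],[1,0,0,0,0.23,-0.55,0]]]'

```text
t: 4.37
ee_pos: [481.6, 246.6, 231.3]
orientation: [-2.558, -1.104, -0.943]
ft_force: [-0.3, 0.4, 0.7]
width: 0.1
grasp_force: 0.0
```

```bash
python3 -c "
from h import *
o,R=st()"
```

```text
t 4.37 q [ 0.36  0.32  2.19  1.66  0.22 -0.47] tcp [481.6 246.6 231.3] tip [519.8 279.5 169.2] w 0.1 F [-0.3  0.4  0.7]
tool y [ 0.71  -0.701  0.065] z [ 0.477  0.412 -0.776] slope 50.9 yaw 0.711
```

>>> servo_tool --plan '[[[1,0,0,0,0.2,-0.5,0],[1,0,0,0,0.2,-0.5,0],[1,0,0,0,0.2,-0.5,-0.3],[1,0,0,0,0,0,-0.6],[1,0,0,0,0,0,-0.6]]]'

```text
t: 4.78
ee_pos: [480.6, 247.9, 230.9]
orientation: [-2.6, -0.963, -1.086]
ft_force: [1.1, 0.7, -0.2]
width: 0.5
grasp_force: 0.0
```

```bash
python3 -c "
from h import *
o,R=st()"
```

```text
t 4.78 q [ 0.4   0.33  2.23  2.55  0.21 -1.25] tcp [480.6 247.9 230.9] tip [527.  278.  173.1] w 0.5 F [ 1.1  0.7 -0.2]
tool y [ 0.62  -0.779  0.092] z [ 0.58   0.376 -0.722] slope 46.3 yaw 0.576
```

```bash
cat >> h.py <<'E'
PIV=np.array([664.,349.9]);YAW=.561
def goal(th,lift,psi,sl,past):
    """tip 'past' mm beyond ring centre; returns delta in move units"""
    a=YAW-th;c=np.r_[PIV-134*np.array([np.cos(a),np.sin(a)]),96+lift]
    s=np.radians(sl);z=np.array([np.cos(s)*np.cos(psi),np.cos(s)*np.sin(psi),-np.sin(s)]);y=np.array([np.sin(psi),-np.cos(psi),0]);G=np.c_[np.cross(y,z),y,z]
    o,R=st();d=c+(past-80)*z-o['ee_pos'];r=Ro.from_matrix(G@R.T).as_rotvec()
    print('goal tcp',(c+(past-80)*z).round(1),'dpos units',(d/40).round(3),'turn units',(np.degrees(r)/5).round(2))
E
python3 -c "
from h import *
goal(0,0,.45,45,-50)"
```

```text
t 4.78 q [ 0.4   0.33  2.23  2.55  0.21 -1.25] tcp [480.6 247.9 230.9] tip [527.  278.  173.1] w 0.5 F [ 1.1  0.7 -0.2]
tool y [ 0.62  -0.779  0.092] z [ 0.58   0.376 -0.722] slope 46.3 yaw 0.576
goal tcp [467.8 238.6 187.9] dpos units [-0.32  -0.231 -1.074] turn units [ 1.06  0.31 -2.53]
```

>>> servo_tool --plan '[[[1,-0.08,-0.058,-0.27,0.2,0.06,-0.5],[1,-0.08,-0.058,-0.27,0.2,0.06,-0.5],[1,-0.08,-0.058,-0.27,0.2,0.06,-0.5],[1,-0.08,-0.058,-0.27,0.2,0.06,-0.5],[1,0,0,0,0.2,0.06,-0.5]]]'

```text
t: 5.2
ee_pos: [466.9, 238.0, 186.0]
orientation: [-2.689, -0.622, -1.108]
ft_force: [0.3, -0.9, 0.1]
width: 0.5
grasp_force: 0.0
```

```bash
python3 -c "
from h import *
goal(0,0,.45,45,-50)
for n in ('wrist','scene'): cv2.imwrite(f'pics/{n}2.png',vision.get_image(n)[:,:,::-1])
"
```

```text
t 5.2 q [ 0.45  0.43  2.29  3.14  0.36 -1.58] tcp [466.9 238.  186. ] tip [517.6 262.5 129.1] w 0.5 F [ 0.3 -0.9  0.1]
tool y [ 0.438 -0.899  0.004] z [ 0.634  0.305 -0.71 ] slope 45.3 yaw 0.448
goal tcp [467.8 238.6 187.9] dpos units [0.023 0.015 0.049] turn units [ 0.07 -0.02 -0.03]
```

View pics/wrist2.png

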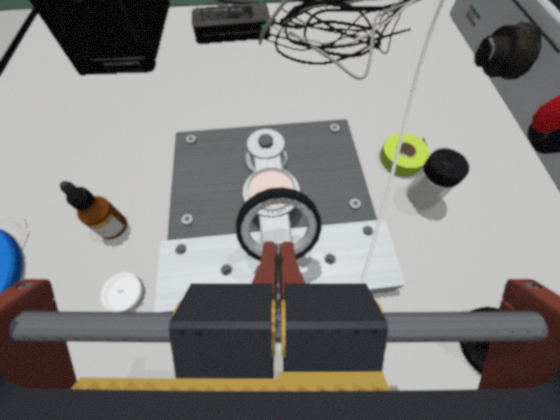

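The wrist view shows the fingertips (278,245) in line with the ring centre (279,224), and the wrist is well conditioned (j4=3.14). Next is the insertion.

>>> servo_tool --plan '[[[1,0.234,0.114,-0.245,0,0,0],[1,0.234,0.114,-0.245,0,0,0],[1,0.234,0.114,-0.245,0,0,0],[1,0.234,0.114,-0.245,0,0,0],[1,0,0,0,0,0,0]]]'

```text
t: 5.72
ee_pos: [506.8, 258.0, 147.8]
orientation: [-2.685, -0.626, -1.112]
ft_force: [0.3, -0.2, 0.6]
width: 0.6
grasp_force: 0.0
```

```bash
python3 -c "
from h import *
goal(0,0,.45,45,22)
a=vision.get_image('wrist')[:,:,::-1]
b=vision.get_image('scene')[:,:,::-1]
cv2.imwrite('pics/c3.png',np.hstack([a[150:400,130:430],cv2.resize(b[185:310,210:360],(300,250))]))
"
```

```text
t 5.72 q [ 0.45  0.56  2.2   3.14  0.41 -1.57] tcp [506.8 258.  147.8] tip [557.6 282.6  91.1] w 0.6 F [ 0.3 -0.2  0.6]
tool y [ 0.441 -0.898  0.004] z [ 0.635  0.309 -0.708] slope 45.1 yaw 0.452
goal tcp [513.6 260.8 137. ] dpos units [ 0.17   0.07  -0.269] turn units [ 0.05  0.01 -0.08]
```

View pics/c3.png

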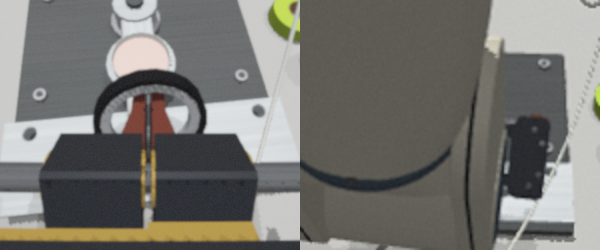

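The wrist crop shows the red fingertips inside the ring's opening, centred laterally (150,110) with no force. I'll finish the insertion.

>>> servo_tool --plan '[[[1,0.085,0.035,-0.13,0,0,0],[1,0.085,0.035,-0.13,0,0,0],[1,0,0,0,0,0,0]]]'

```text
t: 6.07
ee_pos: [511.7, 260.1, 137.0]
orientation: [-2.686, -0.624, -1.108]
ft_force: [-0.2, -0.1, 0.8]
width: 0.5
grasp_force: 0.0
```

>>> servo_tool --plan '[[[1,0,0,0.08,0,0,0],[1,0,0,0.08,0,0,0],[1,0,0,0,0,0,0]]]'

```text
t: 6.32
ee_pos: [511.4, 260.1, 144.4]
orientation: [-2.686, -0.624, -1.108]
ft_force: [-0.4, -0.0, -0.3]
width: 0.4
grasp_force: 0.0
```

>>> servo_tool --plan '[[[1,0,0,0.08,0,0,0],[1,0,0,0.08,0,0,0],[1,0,0,0,0,0,0]]]'

```text
t: 6.57
ee_pos: [511.2, 260.0, 150.6]
orientation: [-2.686, -0.624, -1.107]
ft_force: [0.0, -0.9, -0.4]
width: 0.5
grasp_force: 0.4
```

>>> servo_tool --plan '[[[1,0,0,0.06,0,0,0],[1,0,0,0,0,0,0]]]'

```text
t: 6.73
ee_pos: [510.7, 259.7, 152.1]
orientation: [-2.688, -0.624, -1.105]
ft_force: [-1.3, -0.0, -2.8]
width: 0.2
grasp_force: 1.4
```

>>> servo_tool --plan '[[[1,0,0,0.06,0,0,0],[1,0,0,0,0,0,0]]]'

```text
t: 6.9
ee_pos: [510.3, 259.5, 154.0]
orientation: [-2.689, -0.624, -1.103]
ft_force: [-1.8, -1.5, -5.3]
width: 0.5
grasp_force: 2.8
```

>>> servo_tool --plan '[[[1,0,0,0.1,0,0,0],[1,0,0,0,0,0,0]]]'

```text
t: 7.07
ee_pos: [510.3, 259.5, 158.3]
orientation: [-2.689, -0.624, -1.103]
ft_force: [-3.9, -2.2, -6.7]
width: 0.6
grasp_force: 3.7
```

>>> servo_tool --plan '[[[1,0,0,0.1,0,0,0],[1,0,0,0,0,0,0]]]'

```text
t: 7.23
ee_pos: [510.3, 259.6, 162.5]
orientation: [-2.689, -0.624, -1.104]
ft_force: [-5.0, -3.4, -7.6]
width: 0.4
grasp_force: 4.3
```

>>> servo_tool --plan '[[[1,0,0,0.1,0,0,0],[1,0,0,0,0,0,0]]]'

```text
t: 7.4
ee_pos: [510.4, 259.6, 166.6]
orientation: [-2.688, -0.624, -1.104]
ft_force: [-5.4, -2.7, -6.4]
width: 0.5
grasp_force: 4.6
```

```bash
python3 -c "
from h import *
goal(0,0,.45,45,22)
a=vision.get_image('wrist')[:,:,::-1]
b=vision.get_image('top')[:,:,::-1]
cv2.imwrite('pics/c4.png',np.hstack([a[150:400,130:430],cv2.resize(b[150:320,210:410],(300,250))]))
"
```

```text
t 7.4 q [ 0.45  0.51  2.19  3.13  0.34 -1.57] tcp [510.4 259.6 166.6] tip [560.9 284.1 109.7] w 0.5 F [-5.4 -2.7 -6.4]
tool y [ 0.44  -0.898  0.003] z [ 0.632  0.307 -0.712] slope 45.4 yaw 0.452
goal tcp [513.6 260.8 137. ] dpos units [ 0.081  0.03  -0.74 ] turn units [ 0.06 -0.06 -0.06]
```

View pics/c4.png

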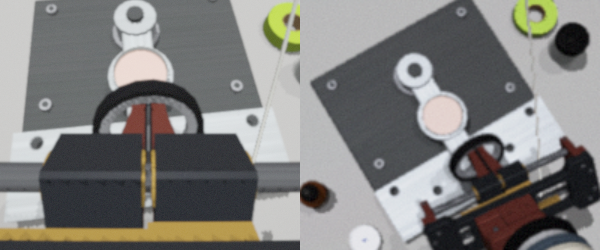

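The crops show the ring on the fingers and the pin lifted about 12.5 mm; the arm is still at the middle hole. I'll compute the arc.

```bash
cat > arc.py <<'E'
from h import *
o,R=st();Pn=o['ee_pos'][:2]
c=lambda th:PIV-134*np.array([np.cos(YAW-th),np.sin(YAW-th)])
rot=lambda v,a:np.array([v[0]*np.cos(a)-v[1]*np.sin(a),v[0]*np.sin(a)+v[1]*np.cos(a)])
off=Pn-c(0);ths=np.linspace(0,.35,11);P=np.array([c(t)+rot(off,-.2*t/.35) for t in ths])
print(P[0],P[-1]);print((np.diff(P,axis=0)/40).round(3).tolist())
E
python3 arc.py
```

```text
t 7.5 q [ 0.45  0.52  2.19  3.13  0.34 -1.57] tcp [510.3 259.6 166.5] tip [560.9 284.2 109.5] w 0.2 F [-5.  -4.5 -6.3]
tool y [ 0.44  -0.898  0.003] z [ 0.632  0.307 -0.712] slope 45.4 yaw 0.453
[510.34876749 259.59253252] [489.80500175 311.18392201]
[[-0.07, 0.121], [-0.066, 0.123], [-0.062, 0.125], [-0.058, 0.127], [-0.054, 0.129], [-0.049, 0.13], [-0.045, 0.132], [-0.041, 0.133], [-0.037, 0.135], [-0.032, 0.136]]
```

>>> servo_tool --plan '[[[1,-0.07,0.121,0.03,0,0,-0.23],[1,-0.066,0.123,0,0,0,-0.23],[1,-0.062,0.125,0,0,0,-0.23],[1,-0.058,0.127,0,0,0,-0.23],[1,-0.054,0.129,0,0,0,-0.23]]]'

```text
t: 7.92
ee_pos: [497.7, 284.7, 167.5]
orientation: [-2.747, -0.492, -1.127]
ft_force: [-4.2, -2.8, -7.5]
width: 0.8
grasp_force: 4.5
```

>>> servo_tool --plan '[[[1,-0.049,0.13,0,0,0,-0.23],[1,-0.045,0.132,0,0,0,-0.23],[1,-0.041,0.133,0,0,0,-0.23],[1,-0.037,0.135,0,0,0,-0.23],[1,0,0,0,0,0,0]]]'

```text
t: 8.33
ee_pos: [490.4, 306.7, 167.3]
orientation: [-2.79, -0.386, -1.144]
ft_force: [-7.0, -1.8, -7.7]
width: 0.5
grasp_force: 5.0
```

```bash
python3 -c "
from h import *
st()
b=vision.get_image('top')[:,:,::-1]
a=vision.get_image('wrist')[:,:,::-1]
cv2.imwrite('pics/top5.png',b)
cv2.imwrite('pics/c5.png',np.hstack([cv2.resize(b[170:300,220:360],(560,520)),a[150:400,180:380]][:1]+[cv2.resize(a[120:380,160:280+120],(240,520))]))
"
```

```text
t 8.33 q [ 0.64  0.52  2.16  3.88  0.38 -2.01] tcp [490.4 306.7 167.3] tip [544.4 321.8 110.3] w 0.5 F [-7.  -1.8 -7.7]
tool y [ 0.271 -0.963  0.002] z [ 0.676  0.189 -0.712] slope 45.4 yaw 0.273
```

View pics/c5.png

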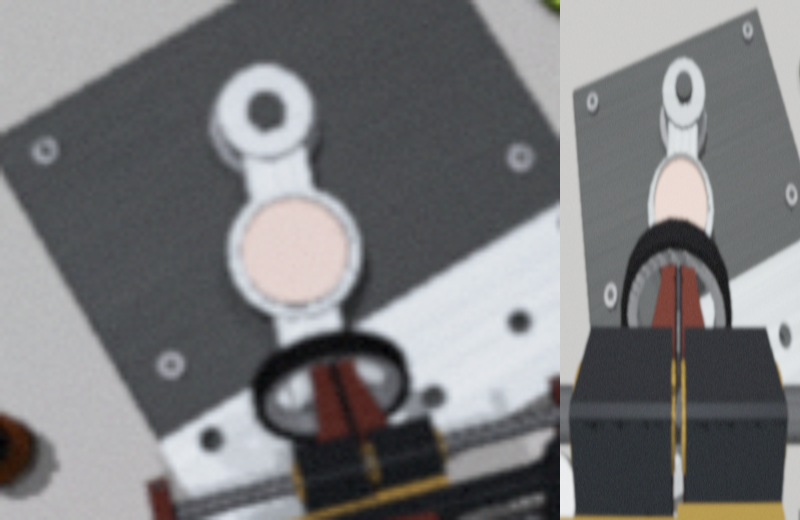

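The crop shows the arm swung towards the bottle, with the dish at (295,250) and the fingers in the ring at (340,400). Next I'll measure its angle from the dish colour.

```bash
cat > ang.py <<'E'
from h import *
def ang(im):
    b=im.astype(int);m=((b[:,:,2]-b[:,:,0])>18)&(b[:,:,2]>150)
    m[:190]=0;m[265:]=0;m[:,:270]=0;m[:,340:]=0
    n,l,s,c=cv2.connectedComponentsWithStats(m.astype(np.uint8));k=1+s[1:,4].argmax()
    v=PIV-plane('top',[c[k]],50)[0,:2];return s[k,4],np.hypot(*v),YAW-np.arctan2(v[1],v[0])
if __name__=='__main__':
    import sys
    for f in sys.argv[1:]:print(f,ang(cv2.imread(f)))
E
python3 ang.py pics/top0.png pics/top5.png
```

```text
pics/top0.png (np.int32(467), np.float64(65.91403024945224), np.float64(0.006364788588349324))
pics/top5.png (np.int32(451), np.float64(66.00723604279408), np.float64(0.3412123720792678))
```

>>> servo_tool --plan '[[[1,-0.008,0.04,0,0,0,0],[1,0,0,-0.08,0,0,0],[1,0,0,-0.08,0,0,0],[1,0,0,-0.08,0,0,0],[1,0,0,0,0,0,0]]]'

```text
t: 8.85
ee_pos: [490.2, 307.4, 157.3]
orientation: [-2.79, -0.387, -1.143]
ft_force: [-7.3, -1.1, -6.0]
width: 0.2
grasp_force: 5.1
```

>>> servo_tool --plan '[[[1,0,0,-0.08,0,0,0],[1,0,0,-0.08,0,0,0],[1,0,0,0,0,0,0]]]'

```text
t: 9.1
ee_pos: [491.6, 308.1, 152.1]
orientation: [-2.787, -0.386, -1.149]
ft_force: [-4.7, -0.3, -4.6]
width: 0.4
grasp_force: 3.2
```

>>> servo_tool --plan '[[[1,0,0,-0.08,0,0,0],[1,0,0,-0.08,0,0,0],[1,0,0,0,0,0,0]]]'

```text
t: 9.35
ee_pos: [493.1, 308.6, 146.5]
orientation: [-2.785, -0.385, -1.154]
ft_force: [-0.3, 0.5, -0.1]
width: 0.8
grasp_force: 0.0
```

```bash
python3 -c "
from h import *
goal(.35,0,.27,45,22)
b=vision.get_image('top')[:,:,::-1]
cv2.imwrite('pics/top6.png',b)
from ang import ang
print(ang(b))
"
```

```text
t 9.35 q [ 0.64  0.58  2.16  3.81  0.42 -1.93] tcp [493.1 308.6 146.5] tip [547.5 323.8  90. ] w 0.8 F [-0.3  0.5 -0.1]
tool y [ 0.271 -0.963  0.002] z [ 0.681  0.19  -0.707] slope 45.0 yaw 0.272
goal tcp [493.4 310.9 137. ] dpos units [ 0.009  0.058 -0.238] turn units [ 0.02  0.   -0.05]
(np.int32(463), np.float64(65.95921422113567), np.float64(0.3461798570356247))
```

The ring load vanished at the same height as with the pin home at the start, and the arm is at 0.346, so the pin looks home. I'll centre the fingers in the ring and withdraw.

>>> servo_tool --plan '[[[1,0,0.03,-0.1,0,0,0],[1,0,0.02,-0.1,0,0,0],[1,0,0,0,0,0,0]]]'

```text
t: 9.65
ee_pos: [491.8, 310.0, 137.1]
orientation: [-2.788, -0.387, -1.148]
ft_force: [-0.3, -0.2, 0.4]
width: 0.6
grasp_force: 0.0
```

>>> servo_tool --plan '[[[1,-0.27,-0.076,0.28,0,0,0],[1,-0.27,-0.076,0.28,0,0,0],[1,-0.27,-0.076,0.28,0,0,0],[1,-0.27,-0.076,0.28,0,0,0],[1,-0.27,-0.076,0.28,0,0,0]]]'

```text
t: 10.07
ee_pos: [437.2, 294.4, 193.9]
orientation: [-2.788, -0.387, -1.148]
ft_force: [-0.2, -0.2, -0.0]
width: 0.4
grasp_force: 0.0
```

>>> servo_tool --plan '[[[1,-0.27,-0.076,0.28,0,0,0],[1,-0.27,-0.076,0.28,0,0,0],[1,-0.5,-0.2,0.5,0,0,0],[1,-0.5,-0.2,0.5,0,0,0],[1,0,0,0,0,0,0]]]'

```text
t: 10.48
ee_pos: [373.9, 271.4, 258.0]
orientation: [-2.786, -0.385, -1.15]
ft_force: [0.2, -0.1, -1.1]
width: 0.4
grasp_force: 0.0
```

```bash
python3 -c "
from h import *
st()
b=vision.get_image('top')[:,:,::-1]
a=vision.get_image('scene')[:,:,::-1]
cv2.imwrite('pics/top7.png',b);cv2.imwrite('pics/scene7.png',a)
from ang import ang
print(ang(b))
w=vision.get_image('wrist')[:,:,::-1]
cv2.imwrite('pics/c7.png',np.hstack([cv2.resize(b[150:310,210:400],(475,400)),cv2.resize(w[60:280,140:320],(325,400))]))
"
```

```text
t 10.48 q [ 0.77  0.19  2.35  4.39  0.36 -2.43] tcp [373.9 271.4 258. ] tip [428.2 286.6 201.3] w 0.4 F [ 0.2 -0.1 -1.1]
tool y [ 0.271 -0.963  0.001] z [ 0.679  0.19  -0.709] slope 45.2 yaw 0.273
(np.int32(479), np.float64(66.2243753545825), np.float64(0.34710982906234755))
```

View pics/c7.png

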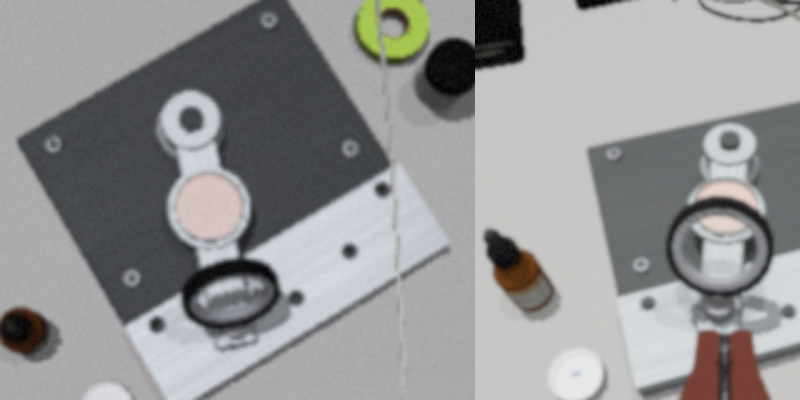

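The crops show the arm at the left next hole and the ring clear of the fingers, with nothing else moved. I'll check the ring height (top 231,294; wrist 720,247) to make sure the pin is home.

```bash
python3 -c "
from h import *
o=readout.get_obs();R=Ro.from_rotvec(o['orientation']).as_matrix();p=vision.camera_params('wrist');H=p['hand_eye']
def pj(X):
    c=H[:3,:3].T@(R.T@(X-o['ee_pos'])-H[:3,3]);return cv2.projectPoints(c.reshape(1,3),np.zeros(3),np.zeros(3),np.array([[p['fx'],0,p['cx']],[0,p['fy'],p['cy']],[0,0,1]]),p['D'])[0].ravel().round(1)
a=YAW-.35
for z in(0,10):
    print(z,pj(np.r_[PIV-134*np.array([np.cos(a),np.sin(a)]),96+z]))
print('pivot top',pj(np.r_[PIV,42.8]),'seen',(140+(730-475)/325*180,60+142/400*220),'ring seen',(275.7,195.9))
"
```

```text
0 [273.9 194.6]
10 [273.8 189.7]
pivot top [280.7 136.3] seen (281.2307692307692, 138.1) ring seen (275.7, 195.9)
```

```bash
python3 -c "
from workcell import close_job
print(close_job())"
```

```text
the job is handed in; nothing more can be done
None
```

The swing arm is one hole on, towards the dropper bottle (about +0.35 rad), with the pin home by ring height and lift force; the robot is clear and the job is handed in.

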